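# Sort collected eggs into their incubator trays

### The arm

A 7-joint arm with a two-finger parallel gripper is mounted at the origin on the work surface. World frame = base frame: x ahead of the robot, y to its left, z up, the work surface at z = 0. Lengths are in m, angles in rad, forces in N, time in s.
With the tool pointing down it reaches from about 0.35 to 0.9 m from the base axis. Payload 8.1 kg.
Tool frame: the origin (TCP) lies at the centre of the arm's flange, where the gripper is bolted on; the fingertips stand 178 mm ahead of it and the grasp point (between the pads) lies 159 mm ahead of it; x points along the fingers, z is the direction in which the jaws open and shut, and the axes are right-handed (so a half turn about x gives the same grasp; the last joint's range is limited). The gripper opens to 92 mm and grips with 3 to 60 N. Pads are 19 mm wide; open, the fingers measure 130 mm over their backs; the gripper's body (75 mm by 190 mm) begins 47 mm behind the grasp point.
Start: joints at [-1.311, 0.434, 0.025, 1.573, -0.012, 1.134, -0.075], TCP at [0.222, 0.584, 0.405] pointing down, gripper open.
Joint ranges: [-2.62, 2.62], [-0.44, 2.09], [-1.27, 1.32], [0.08, 2.57], [-1.32, 4.46], [0.12, 2], [-2.74, 2.74]. Speed limits (rad/s): [2.22, 2.22, 3.01, 3.01, 3.14, 3.14, 3.14].

### API

Orientations are given as a rotation vector (axis times angle).
In Python, from cell import arm, get_image, search_frame, pinpoint gives the robot as it stands.
- The arm moves only by the tool arm_command, never from a script. Its argument "motion" is a list of rows, each a list of 7 numbers: the finger opening in mm, from 0 to 91.8, then the shift along the tool's x, y, z in mm, then the turn, a rotation vector about the tool's x, y, z in degrees. In form: [[fingers, x, y, z, ax, ay, az], ...]. A call has 1 to 5 rows; each row shifts and turns the commanded pose from where the row before left it, along the tool's axes as they then stand; what a row does not reach is not made up. A row lasts 1/8 s, in which the tool goes at most 62.5 mm and 10.7 degrees, less where a joint would pass 70% of its speed; a pose out of reach is approached as far as the arm can. A call with a gripper value outside its range is refused whole. The fingers move at their own pace and stop on an object; "newtons" is the grip in N (left out, the last holds). Time passes only in rows, so rows that do not move let the fingers close. It gives the time, the measured TCP pose, the force and the opening at its end, in the units of the state.
- arm.observe(): the state, without advancing time (a new reading comes with each control period).
- get_image(name): name is "scene" or "top"; returns a dict with "frame" (400x640x3 uint8, red, green, blue), "range_z" (400x640 float32, m along the optical axis (not along the pixel's ray), 0 where there is no reading), "K" (3x3 intrinsics, pixels), "distortion" ([k1, k2, p1, p2, k3] as OpenCV has them; the pictures are not rectified), "origin" and "rotation" of the camera in the world. Camera axes: x right, y down, z forward; pixel columns grow to the right and rows downward; lengths in m; the calibration is good to about 2 mm. A picture is of the moment at which its call begins.
- arm.sign_off(): hands the job in, once; it reports no verdict.
Trained networks look in the newest picture that a camera, given by its name, has taken for a name from the list of things; names that differ only in an ending like _2 or _b are one class to them, and where a whole thing is asked for, a point or a joint stands for the part that bears it (a point fixed in the world has none). Each returns a list of dicts, best first, with "p" (0 to 1); they miss things now and then, are a little off and sometimes report something else, mostly with a low value. They report only what shows in the picture. A call takes as long as a camera call. They do not tell look-alikes from the thing itself.
- search_frame(camera, target): "point" ([x, y, z] in m, in world coordinates, good to about 4 mm: the middle of the surface that is visible of it).
- pinpoint(camera, target): "point" ([x, y, z] in m, in world coordinates, good to about 4 mm: a listed point, or the origin of a listed thing).
The state is a dict: "clock": time; "joints": joint angles; "dq": joint speeds; "joint_efforts": joint torques, N m; "position": TCP position; "ee_rot": TCP orientation; "force": force on the tool from outside, world axes, zero at the start; "ft_torque": the same for the moment, N m; "width": opening from 0.0 (shut) to 1.0 (fully open).
Only numpy, scipy, OpenCV 4.12 (cv2) and the standard library are available. Lean on these libraries where they do the work, as an engineer would, in place of code of your own. Each camera call takes 0.05 s, during which the arm holds its last target. There are 200 camera calls.

### The job

Four eggs of three sizes have just come in, standing in the foam of the carrying tray. Put each one into the incubator tray whose cups are made for its size, one egg to a cup, blunt end up and pointed end down as they stand now (a slight lean does no harm). Set the eggs down gently, never dropping one, and leave the candling lamp and the thermometer where they stand.

Things in the scene. Friction and masses are not known exactly. Their poses are not given: they have to be found in the camera images.
- egg_small_center (a point): centre, half-way up, of the small egg: a hard, cream-coloured egg, round about its long axis, 30 mm across and 40 mm long, about 18 g. Its z axis runs along its length to the blunt end. It stands upright, blunt end up, pointed end in a pocket of the carrying tray, with this point 11.1 mm above the foam; it is widest 2.5 mm above this point. Seated in a cup of its own kind of tray, this point is 10 mm above the tray's deck (40 mm above the counter)
- egg_middle_a_center (a point): centre, half-way up, of the middle egg (one of two alike): a hard, cream-coloured egg, round about its long axis, 40 mm across and 53 mm long, about 42 g. Its z axis runs along its length to the blunt end. It stands upright, blunt end up, pointed end in a pocket of the carrying tray, with this point 20.3 mm above the foam; it is widest 3.3 mm above this point. Seated in a cup of its own kind of tray, this point is 13.5 mm above the tray's deck (43.5 mm above the counter)
- egg_middle_b_center (a point): centre, half-way up, of the middle egg (one of two alike): a hard, cream-coloured egg, round about its long axis, 40 mm across and 53 mm long, about 42 g. Its z axis runs along its length to the blunt end. It stands upright, blunt end up, pointed end in a pocket of the carrying tray, with this point 20.3 mm above the foam; it is widest 3.3 mm above this point. Seated in a cup of its own kind of tray, this point is 13.5 mm above the tray's deck (43.5 mm above the counter)
- egg_large_center (a point): centre, half-way up, of the large egg: a hard, cream-coloured egg, round about its long axis, 52 mm across and 70 mm long, about 95 g. Its z axis runs along its length to the blunt end. It stands upright, blunt end up, pointed end in a pocket of the carrying tray, with this point 30.3 mm above the foam; it is widest 4.4 mm above this point. Seated in a cup of its own kind of tray, this point is 18 mm above the tray's deck (48 mm above the counter)
- small_tray: incubator tray for the small eggs: grey plastic, 84 mm (its x) by 164 mm (its y), with a small finger tab at each end, its flat deck 30 mm above the counter and no rim; all three trays have this shape and differ only in their cups. In the deck is one row of 4 flat-bottomed round cups, 27 mm across and 10 mm deep, along its y axis at y = -54, -18, +18, +54 mm, x = 0. All are empty at the start. Origin under its centre, on the counter; z up. Fixed
- middle_tray: incubator tray for the middle eggs: grey plastic, 84 mm (its x) by 164 mm (its y), with a small finger tab at each end, its flat deck 30 mm above the counter and no rim; all three trays have this shape and differ only in their cups. In the deck is one row of 3 flat-bottomed round cups, 35 mm across and 13 mm deep, along its y axis at y = -50, +0, +50 mm, x = 0. All are empty at the start. Origin under its centre, on the counter; z up. Fixed
- large_tray: incubator tray for the large eggs: grey plastic, 84 mm (its x) by 164 mm (its y), with a small finger tab at each end, its flat deck 30 mm above the counter and no rim; all three trays have this shape and differ only in their cups. In the deck is one row of 2 flat-bottomed round cups, 44 mm across and 17 mm deep, along its y axis at y = -34, +34 mm, x = 0. All are empty at the start. Origin under its centre, on the counter; z up. Fixed
- carrier: carrying tray in which the eggs arrive: white tub 96 mm (its x) by 286 mm (its y) with dark foam, top 40 mm above the counter, that stands above the tub's rim; four alike round pockets 23 mm across in one row along its y axis at y = -105, -35, +35, +105 mm, one egg in each, in any order. Origin under its centre, on the counter; z up. Fixed
- candler: egg-candling lamp standing on the counter: a short metal cylinder 42 mm across on a round black foot 54 mm across, with a black rubber cone on top, 70 mm tall. Origin at the centre of its underside; z up. To be left alone
- thermometer: white digital thermometer with a grey display, 30 mm (its x) by 80 mm (its y) by 60 mm tall, standing on the counter. Origin at the centre of its underside; z up. To be left alone
Things that resemble listed ones, but are neither listed nor needed, are in the scene too. What is shaped like the part that bears egg_middle_b_center but turquoise is not meant. What is shaped like the large_tray but yellow is not meant.

How it is judged:
At the end, for the whole second after the job is handed in: The small egg, both middle eggs and the large egg each sit in a cup of the tray of their own kind, any free cup: egg centre within 10 mm of the cup's centre line in the tray's x and in its y, at seated height within 7 mm, blunt end up, leaning less than 40 degrees, released and at rest (x of egg_small_center in the frame of small_tray between -0.01 and 0.01 m and z of egg_small_center in the frame of small_tray between 0.033 and 0.047 m and (y of egg_small_center in the frame of small_tray between -0.064 and -0.044 m or y of egg_small_center in the frame of small_tray between -0.028 and -0.008 m or y of egg_small_center in the frame of small_tray between 0.008 and 0.028 m or y of egg_small_center in the frame of small_tray between 0.044 and 0.064 m) and angle between each of egg_small_center, egg_middle_a_center, egg_middle_b_center, egg_large_center's own z axis and vertical below 0.7 rad and linear speed of each of egg_small, egg_middle_a, egg_middle_b, egg_large below 0.02 m/s and angular speed of each of egg_small, egg_middle_a, egg_middle_b, egg_large below 0.3 rad/s and x of egg_middle_a_center in the frame of middle_tray between -0.01 and 0.01 m and z of egg_middle_a_center in the frame of middle_tray between 0.0365 and 0.0505 m and (y of egg_middle_a_center in the frame of middle_tray between -0.06 and -0.04 m or y of egg_middle_a_center in the frame of middle_tray between -0.01 and 0.01 m or y of egg_middle_a_center in the frame of middle_tray between 0.04 and 0.06 m) and x of egg_middle_b_center in the frame of middle_tray between -0.01 and 0.01 m and z of egg_middle_b_center in the frame of middle_tray between 0.0365 and 0.0505 m and (y of egg_middle_b_center in the frame of middle_tray between -0.06 and -0.04 m or y of egg_middle_b_center in the frame of middle_tray between -0.01 and 0.01 m or y of egg_middle_b_center in the frame of middle_tray between 0.04 and 0.06 m) and x of egg_large_center in the frame of large_tray between -0.01 and 0.01 m and z of egg_large_center in the frame of large_tray between 0.041 and 0.055 m and (y of egg_large_center in the frame of large_tray between -0.044 and -0.024 m or y of egg_large_center in the frame of large_tray between 0.024 and 0.044 m)); the robot touches nothing.
It fails at once if an egg is dropped: it moves faster than 0.6 m/s (a fall of about 2 cm) while the fingers do not hold it ((contact force between the fingers and egg_small below 0.05 N and linear speed of egg_small above 0.6 m/s) or (contact force between the fingers and egg_middle_a below 0.05 N and linear speed of egg_middle_a above 0.6 m/s) or (contact force between the fingers and egg_middle_b below 0.05 N and linear speed of egg_middle_b above 0.6 m/s) or (contact force between the fingers and egg_large below 0.05 N and linear speed of egg_large above 0.6 m/s)).
It fails at once if the candler is moved more than 15 mm or tipped (distance of candler from where it was at the start of the episode above 0.015 m or angle between candler's own z axis and vertical above 0.3 rad).
It fails at once if the thermometer is moved more than 15 mm or tipped (distance of thermometer from where it was at the start of the episode above 0.015 m or angle between thermometer's own z axis and vertical above 0.3 rad).
It also fails if it takes over 96 s, if anything falls off the work surface, if the arm or the gripper's body presses on something with over 40 N, if the wrist force passes 120 N, or if a joint passes its speed limit or range.

## Working session

There is one attempt and no reset: what is moved stays moved. The work goes in short steps, Python scripts to look and compute and a tool call to move; the robot and the scene stay as the last step left them, time stands still between calls to the robot, and variables do not carry over. Pictures are saved under pics/ and viewed, about 12 in all and at most 16, crops included, and the job is handed in when it is done.

Besides the shell and the picture viewer there is one more tool, called by a JSON object that holds its "method" and its "body". arm_command: Moves the arm, as the interface text tells. Its arguments: {"type":"object","properties":{"motion":{"type":"array"},"newtons":{"type":"number"}},"required":["motion"]}

```bash
mkdir -p pics; ls; python3 - <<'E'
from cell import arm,get_image,search_frame,pinpoint
import cv2,numpy as np
for n in("scene","top"):
    d=get_image(n); cv2.imwrite(f"pics/{n}0.png",d["frame"][:,:,::-1]); print(n,d["origin"],d["rotation"],d["K"],d["distortion"])
    for t in("egg_small_center","egg_middle_a_center","egg_large_center","small_tray","middle_tray","large_tray","carrier","candler","thermometer"):
        print(t,[(np.round(r["point"],3).tolist(),round(r["p"],2)) for r in pinpoint(n,t)])
print(arm.observe())
E
```

```text
pics
scene [ 1.19562588 -0.34774725  0.964967  ] [-2.16810303 -1.29564836  0.44185902] [[452.64370496   0.         320.24900529]
 [  0.         452.64370496 199.14734205]
 [  0.           0.           1.        ]] [-0.0162964  0.         0.         0.         0.       ]
egg_small_center [([0.482, 0.134, 0.048], 0.46)]
egg_middle_a_center [([0.48, -0.079, 0.057], 0.58), ([0.644, 0.0, 0.0], 0.41)]
egg_large_center [([0.482, 0.057, 0.075], 0.76)]
small_tray [([0.642, -0.003, 0.001], 0.79), ([0.483, 0.057, 0.073], 0.36)]
middle_tray [([0.648, -0.201, 0.0], 0.94)]
large_tray [([0.659, 0.19, 0.002], 0.91), ([0.821, 0.014, -0.003], 0.66)]
carrier [([0.48, 0.025, 0.002], 0.92)]
candler [([0.381, 0.37, 0.002], 0.72)]
thermometer [([0.411, -0.372, 0.0], 0.95)]
top [0.38505812 0.00569194 1.14298811] [-2.14811162  2.1157165  -0.23813613] [[400.06109887   0.         319.47350297]
 [  0.         400.06109887 193.02453266]
 [  0.           0.           1.        ]] [-0.07903172  0.          0.          0.          0.        ]
egg_small_center [([0.478, 0.059, 0.07], 0.65), ([0.483, 0.129, 0.046], 0
[... 405 characters left out ...]
.001], 0.91)]
{'clock': 1.0, 'joints': array([-1.31062485,  0.43444716,  0.02502778,  1.5732061 , -0.01157354,
        1.13401832, -0.07506494]), 'dq': array([-1.51104456e-05, -5.89561738e-04, -3.33651833e-04, -5.26093828e-04,
        3.96344704e-04,  1.85052867e-03, -8.57235042e-04]), 'joint_efforts': array([ 1.07862979e-03, -6.67689586e+01,  9.83976424e-01, -3.14810193e+01,
       -6.07501273e-02,  3.27909901e-02,  4.52684367e-05]), 'position': array([0.22183191, 0.58430212, 0.40477266]), 'ee_rot': array([-0.93788615,  1.35920281,  0.93789578]), 'force': array([-0.0105698 ,  0.60709763, -0.2915333 ]), 'ft_torque': array([ 0.00744868, -0.03336115, -0.07011677]), 'width': 1.0002374208332605}
```

View pics/scene0.png

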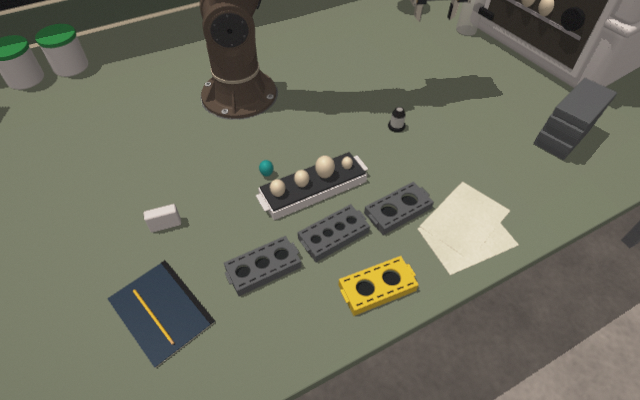

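View pics/top0.png

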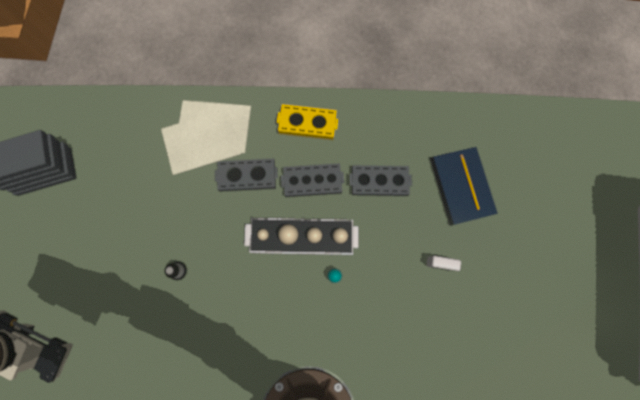

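Scene: the arriving eggs are in the carrier, in top view small (263,235), large (289,234), middle (315,235) and middle (341,236). The grey trays in top view are large (246,174), small (312,180) and middle (380,180). Decoys: turquoise egg (335,275), yellow tray (307,121), and other eggs far off in the incubator (scene 540,5). Next I measure egg axes and cups precisely.

```bash
cat > h.py <<'E'
from cell import arm,get_image,search_frame,pinpoint
import cv2,numpy as np
from scipy.spatial.transform import Rotation as R
from scipy.optimize import least_squares
def rays(d):
    h,w=d["range_z"].shape
    u,v=np.meshgrid(np.arange(w),np.arange(h))
    p=cv2.undistortPoints(np.stack([u,v],-1).reshape(-1,1,2).astype(float),d["K"],np.array(d["distortion"])).reshape(h,w,2)
    return np.dstack([p,np.ones((h,w))])@R.from_rotvec(np.ravel(d["rotation"])).as_matrix().T if np.size(d["rotation"])==3 else np.dstack([p,np.ones((h,w))])@np.array(d["rotation"]).T
def cloud(d): return np.array(d["origin"])+rays(d)*d["range_z"][...,None]
def plane(d,z): r=rays(d); o=np.array(d["origin"]); return o+r*((z-o[2])/r[...,2])[...,None]
E
python3 - <<'E'
from h import *
for n in("top","scene"):
    d=get_image(n); f=d["frame"].astype(int); P=cloud(d); g=f.sum(2)
    # eggs: cream, above foam
    for nm,x,y,zc,r in(("S",.481,.13,.0511,15),("L",.481,.06,.0703,26),("Ma",.481,-.01,.0603,20),("Mb",.482,-.081,.0603,20)):
        m=(np.hypot(P[...,0]-x,P[...,1]-y)<.034)&(P[...,2]>.044)&(P[...,2]<.12)&(f[...,0]-f[...,2]>15)
        q=P[m]; b=r*1.333/1000 if nm=="S" else r*1.34/1000
        fit=least_squares(lambda c:np.sqrt(((q[:,:2]-c[:2])**2).sum(1)/(r/1e3)**2+((q[:,2]-c[2])/b)**2)-1,[x,y,zc],loss="soft_l1",f_scale=.1).x
        # silhouette centroid at the height of the centre
        print(n,nm,m.sum(),"depthfit",fit.round(4),"sil",plane(d,zc)[m].mean(0).round(4),"ztop",q[:,2].max().round(4))
    Q=plane(d,.030)
    for nm,x,y in(("large",.66,.19),("small",.647,-.002),("middle",.648,-.2)):
        near=(abs(Q[...,0]-x)<.05)&(abs(Q[...,1]-y)<.09)
        for t in (60,90):
          m=(near&(g<t)).astype(np.uint8)
          k,_,st,c=cv2.connectedComponentsWithStats(m)
          print(n,nm,t,[(st[i,4],cv2.remap(Q.astype(np.float32),np.float32([[c[i][0]]]),np.float32([[c[i][1]]]),1).ravel()[:2].round(4).tolist()) for i in range(1,k) if st[i,4]>25])
        mm=near&(abs(P[...,2]-.03)<.006); print("deck rect",cv2.minAreaRect((P[mm][:,:2]*1000).astype(np.float32)),np.median(P[mm][:,2]))
    mm=(abs(P[...,0]-.48)<.06)&(abs(P[...,1]-.025)<.16)&(abs(P[...,2]-.04)<.006); print("foam",cv2.minAreaRect((P[mm][:,:2]*1000).astype(np.float32)),np.median(P[mm][:,2]))
    if n=="top": cv2.imwrite("pics/crop.png",cv2.resize(d["frame"][150:260,205:425,::-1],None,fx=3.6,fy=3.6,interpolation=2))
s=arm.observe(); print(R.from_rotvec(s["ee_rot"]).as_matrix().round(3))
E
```

```text
top S 100 depthfit [0.4839 0.1297 0.0513] sil [0.4839 0.13   0.0511] ztop 0.0748
top L 294 depthfit [0.4837 0.0594 0.0705] sil [0.4838 0.0594 0.0703] ztop 0.1078
top Ma 163 depthfit [ 0.4832 -0.0106  0.0605] sil [ 0.4832 -0.0107  0.0603] ztop 0.0901
top Mb 173 depthfit [ 0.4834 -0.0808  0.0607] sil [ 0.4832 -0.0809  0.0603] ztop 0.091
top large 60 []
top large 90 []
deck rect ((656.2828979492188, 187.63536071777344), (85.65776062011719, 176.29071044921875), 3.709660530090332) 0.02928606905802611
top small 60 []
top small 90 []
deck rect ((643.84130859375, -3.4356155395507812), (85.20758056640625, 179.94949340820312), 4.36260986328125) 0.029280683561200727
top middle 60 []
top middle 90 []
deck rect ((646.3046264648438, -200.8551483154297), (84.58207702636719, 178.85023498535156), 1.1628994941711426) 0.029615036740336276
foam ((482.8276672363281, 23.684600830078125), (308.1248474121094, 94.59886169433594), 89.9559326171875) 0.03977171596300366
scene S 101 depthfit [0.4832 0.1298 0.0495] sil [0.4826 0.1305 0.0511] ztop 0.0725
scene L 333 depthfit [0.4831 0.06   0.0697] sil [0.4816 0.06
[... 204 characters left out ...]
cene large 60 []
scene large 90 []
deck rect ((658.7628173828125, 189.35519409179688), (88.80521392822266, 175.8407440185547), 3.1749815940856934) 0.028439752500311055
scene small 60 []
scene small 90 []
deck rect ((646.1614990234375, -3.0479354858398438), (86.67164611816406, 179.80889892578125), 5.095614910125732) 0.02868120177819722
scene middle 60 []
scene middle 90 []
deck rect ((648.71728515625, -199.58984375), (179.83514404296875, 86.80738067626953), 89.96409606933594) 0.028918784220907545
foam ((484.4288024902344, 29.556915283203125), (293.8526306152344, 96.11683654785156), 89.97913360595703) 0.038724169065372016
[[ 0.    -0.935  0.355]
 [-0.     0.355  0.935]
 [-1.    -0.    -0.   ]]
```

View pics/crop.png

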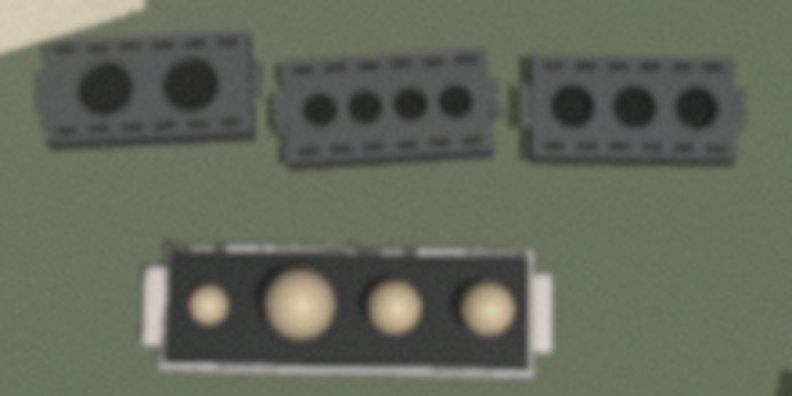

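The crop shows the four cream eggs in the carrier (small, large, middle, middle from left to right) and the grey trays with 2, 4 and 3 cups, as described. Next come the cup centres.

```bash
python3 - <<'E'
from h import *
for n in("top","scene"):
    d=get_image(n); g=d["frame"].sum(2).astype(float); Q=plane(d,.030)
    for nm,x,y,A,ys in(("large",.659,.189,22,(-34,34)),("small",.646,-.003,13.5,(-54,-18,18,54)),("middle",.648,-.2,17.5,(-50,0,50))):
        near=(abs(Q[...,0]-x)<.042)&(abs(Q[...,1]-y)<.08)
        c=near&(abs(Q[...,0]-x)<.027); med=np.median(g[near]); t=(med+np.percentile(g[c],3))/2
        k,_,st,ce=cv2.connectedComponentsWithStats((c&(g<t)).astype(np.uint8))
        cs=[cv2.remap(Q.astype(np.float32),np.float32([[ce[i][0]]]),np.float32([[ce[i][1]]]),1).ravel()[:2] for i in range(1,k) if st[i,4]>15]
        cs=np.array(sorted(cs,key=lambda a:a[1]))
        print(n,nm,int(med),int(t),cs.round(4).tolist(),"pitch",np.linalg.norm(np.diff(cs,axis=0),axis=1).round(4),"mean",cs.mean(0).round(4))
E
```

```text
top large 252 188 [[0.6590999960899353, 0.1526000052690506], [0.6543999910354614, 0.2206999957561493]] pitch [0.0683] mean [0.6568 0.1867]
top small 256 188 [[0.6496999859809875, -0.05739999935030937], [0.6466000080108643, -0.021400000900030136], [0.6431000232696533, 0.014399999752640724], [0.640500009059906, 0.050200000405311584]] pitch [0.0361 0.036  0.0358] mean [ 0.645  -0.0035]
top middle 251 182 [[0.6481000185012817, -0.2506999969482422], [0.6481999754905701, -0.20080000162124634], [0.6478000283241272, -0.1509000062942505]] pitch [0.0499 0.0499] mean [ 0.6481 -0.2008]
scene large 288 202 [[0.6629999876022339, 0.1501999944448471], [0.6582000255584717, 0.21719999611377716]] pitch [0.0672] mean [0.6606 0.1837]
scene small 292 203 [[0.6503000259399414, -0.05739999935030937], [0.6478000283241272, -0.022299999371170998], [0.6444000005722046, 0.014000000432133675], [0.6414999961853027, 0.04960000142455101]] pitch [0.0352 0.0365 0.0357] mean [ 0.646  -0.0041]
scene middle 296 200 [[0.6486999988555908, -0.250900000333786], [0.6486999988555908, -0.20090000331401825], [0.6485999822616577, -0.15119999647140503]] pitch [0.05   0.0497] mean [ 0.6487 -0.201 ]
```

{"method": "arm_command", "body": {"motion": [[72, 0, 0, 0, 10, 0, 0], [72, 0, 0, 0, 10, 0, 0], [72, 0, 0, 0, 10, 0, 0], [72, 0, 0, 0, 10, 0, 0], [72, 0, 0, 0, 10, 0, 0]], "newtons": 10}}

```text
clock: 1.82
position: [0.2218, 0.5843, 0.4047]
ee_rot: [-0.259, 1.555, 0.259]
force: [-0.1, 0.1, -0.1]
width: 0.783
```

{"method": "arm_command", "body": {"motion": [[72, 0, 0, 0, 10, 0, 0], [72, 0, 0, 0, 9.2, 0, 0], [72, 0, -52.5, 26.1, 0, 0, 0], [72, 0, -52.5, 26.1, 0, 0, 0], [72, 0, -52.5, 26.1, 0, 0, 0]]}}

```text
clock: 2.45
position: [0.3008, 0.4252, 0.4048]
ee_rot: [-0.0, 1.57, 0.001]
force: [1.6, 0.6, 0.3]
width: 0.784
```

{"method": "arm_command", "body": {"motion": [[72, 0, -52.5, 26.1, 0, 0, 0], [72, 0, -52.5, 26.1, 0, 0, 0], [72, 0, -52.5, 26.1, 0, 0, 0], [72, 0, -52.5, 26.1, 0, 0, 0], [72, 0, -52.5, 26.1, 0, 0, 0]]}}

```text
clock: 3.08
position: [0.4312, 0.1626, 0.4051]
ee_rot: [0.0, 1.57, 0.001]
force: [0.5, 0.1, 0.4]
width: 0.79
```

{"method": "arm_command", "body": {"motion": [[72, 0, -52.5, 26.1, 0, 0, 0], [72, 0, -52.5, 26.1, 0, 0, 0], [72, 0, 0, 0, 0, 0, 0], [72, 0, 0, 0, 0, 0, 0]]}}

```text
clock: 3.58
position: [0.4828, 0.0596, 0.4047]
ee_rot: [0.001, 1.571, 0.0]
force: [0.8, 0.5, -0.7]
width: 0.783
```

{"method": "arm_command", "body": {"motion": [[72, 50, 0, 0.5, 0, 0, 0], [72, 50, 0, 0, 0, 0, 0], [72, 40, 0, 0, 0, 0, 0], [72, 20, 0, 0, 0, 0, 0], [72, 9, 0, 0, 0, 0, 0]]}}

```text
clock: 4.2
position: [0.4827, 0.061, 0.2347]
ee_rot: [-0.002, 1.573, 0.002]
force: [-0.1, 0.3, 0.5]
width: 0.785
```

{"method": "arm_command", "body": {"motion": [[72, 0, 0, 0, 0, 0, 0], [45, 0, 0, 0, 0, 0, 0], [40, 0, 0, 0, 0, 0, 0], [40, 0, 0, 0, 0, 0, 0], [40, 0, 0, 0, 0, 0, 0]], "newtons": 10}}

```text
clock: 4.82
position: [0.4834, 0.0594, 0.2361]
ee_rot: [0.0, 1.571, 0.0]
force: [-1.6, 0.4, 4.7]
width: 0.559
```

{"method": "arm_command", "body": {"motion": [[40, 0, 0, 0, 0, 0, 0], [40, -10, 0, 0, 0, 0, 0], [40, -30, 0, 0, 0, 0, 0], [40, -40, 0, 0, 0, 0, 0], [40, -20, 0, 0, 0, 0, 0]]}}

```text
clock: 5.45
position: [0.4838, 0.0591, 0.338]
ee_rot: [0.001, 1.568, 0.0]
force: [-0.0, 0.9, -0.5]
width: 0.557
```

{"method": "arm_command", "body": {"motion": [[40, 0, 10, 20, 0, 0, 0], [40, 0, 20, 40, 0, 0, 0], [40, 0, 25, 50, 0, 0, 0], [40, 0, 20, 40, 0, 0, 0], [40, 0, 17.5, 26.5, 0, 0, 0]]}}

```text
clock: 6.08
position: [0.6614, 0.1527, 0.3358]
ee_rot: [-0.001, 1.57, -0.0]
force: [1.1, -0.9, -0.5]
width: 0.556
```

```bash
python3 - <<'E'
from h import *
for n in("scene","top"):
    d=get_image(n); cv2.imwrite(f"pics/{n}1.png",d["frame"][:,:,::-1])
s=arm.observe(); print(s["position"],s["width"],s["force"])
E
```

```text
[0.66165239 0.15441994 0.33536831] 0.5564840327097492 [-0.29179055  0.14310702 -1.02500913]
```

View pics/scene1.png

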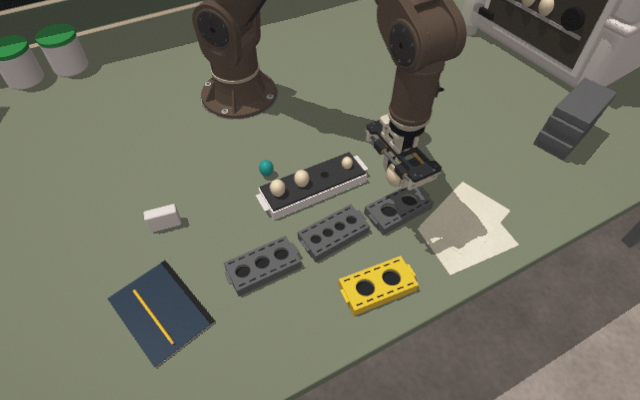

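The large egg is held at about (393,175), above the large grey tray, and its carrier pocket is empty. Lowering.

{"method": "arm_command", "body": {"motion": [[40, 40, 0, 0, 0, 0, 0], [40, 40, 0, 0, 0, 0, 0], [40, 25, 0, 0, 0, 0, 0], [40, 8, 0, 0, 0, 0, 0], [40, 0, 0, 0, 0, 0, 0]]}}

```text
clock: 6.8
position: [0.6598, 0.1516, 0.2232]
ee_rot: [-0.0, 1.571, -0.0]
force: [0.0, 0.5, -0.8]
width: 0.558
```

{"method": "arm_command", "body": {"motion": [[40, 3, 0, 0, 0, 0, 0], [40, 3, 0, 0, 0, 0, 0], [40, 2, 0, 0, 0, 0, 0], [40, 0, 0, 0, 0, 0, 0]]}}

```text
clock: 7.3
position: [0.66, 0.152, 0.2149]
ee_rot: [-0.0, 1.57, 0.0]
force: [0.2, 0.0, -1.2]
width: 0.558
```

{"method": "arm_command", "body": {"motion": [[40, 1, 0, 0, 0, 0, 0], [40, 0, 0, 0, 0, 0, 0], [40, 0, 0, 0, 0, 0, 0]]}}

```text
clock: 7.68
position: [0.6601, 0.152, 0.2146]
ee_rot: [0.0, 1.57, 0.001]
force: [-1.9, -0.1, 6.4]
width: 0.557
```

{"method": "arm_command", "body": {"motion": [[40, 1, 0, 0, 0, 0, 0], [40, 0, 0, 0, 0, 0, 0], [40, 0, 0, 0, 0, 0, 0]]}}

```text
clock: 8.05
position: [0.6603, 0.152, 0.2142]
ee_rot: [0.001, 1.569, 0.001]
force: [-3.0, 0.9, 10.8]
width: 0.559
```

Seated contact. Release and retreat.

{"method": "arm_command", "body": {"motion": [[54, 0, 0, 0, 0, 0, 0], [58, 0, 0, 0, 0, 0, 0], [66, 0, 0, 0, 0, 0, 0], [72, 0, 0, 0, 0, 0, 0]]}}

```text
clock: 8.55
position: [0.6599, 0.1518, 0.2126]
ee_rot: [-0.0, 1.571, -0.0]
force: [-0.4, 0.0, 0.2]
width: 0.762
```

{"method": "arm_command", "body": {"motion": [[72, -20, 0, 0, 0, 0, 0], [72, -50, 0, 0, 0, 0, 0], [72, -53, 0, 0, 0, 0, 0], [72, 0, -10, -57, 0, 0, 0], [60, 0, -10, -57, 0, 0, 0]]}}

```text
clock: 9.18
position: [0.5451, 0.1313, 0.3376]
ee_rot: [0.001, 1.568, 0.001]
force: [-0.5, -0.2, -0.2]
width: 0.717
```

{"method": "arm_command", "body": {"motion": [[60, 0, -2, -57, 0, 0, 0], [60, 0, 0, -5.5, 0, 0, 0], [60, 0, 0, 0, 0, 0, 0]]}}

```text
clock: 9.55
position: [0.4839, 0.1301, 0.3371]
ee_rot: [0.001, 1.569, 0.002]
force: [0.6, -0.2, 0.7]
width: 0.654
```

```bash
cat >> h.py <<'E'
def egg(nm,x,y,zc,r,cams=("top","scene")):
    for n in cams:
        d=get_image(n); f=d["frame"].astype(int); P=cloud(d)
        m=(np.hypot(P[...,0]-x,P[...,1]-y)<.036)&(P[...,2]>.034)&(P[...,2]<zc+.05)&(f[...,0]-f[...,2]>15)&(f[...,0]>110)
        q=P[m]; b=r*1.34/1e3
        if len(q)<20: print(n,nm,"few",len(q)); continue
        fit=least_squares(lambda c:np.sqrt(((q[:,:2]-c[:2])**2).sum(1)/(r/1e3)**2+((q[:,2]-c[2])/b)**2)-1,[x,y,zc],loss="soft_l1",f_scale=.1).x
        print(n,nm,len(q),fit.round(4),"sil",plane(d,zc)[m].mean(0).round(4)[:2])
E
python3 - <<'E'
from h import *
egg("L",.66,.152,.048,26); egg("S",.4833,.13,.0511,15)
print(arm.observe()["position"])
cv2.imwrite("pics/s2.png",get_image("scene")["frame"][120:270,220:520,::-1].repeat(2,0).repeat(2,1))
E
```

```text
top L 188 [0.6609 0.1564 0.0482] sil [0.6684 0.1545]
scene L 350 [0.6627 0.1568 0.0475] sil [0.6596 0.1581]
top S few 0
scene S 102 [0.4827 0.1301 0.05  ] sil [0.4813 0.13  ]
[0.48467431 0.12989676 0.3360314 ]
```

View pics/s2.png

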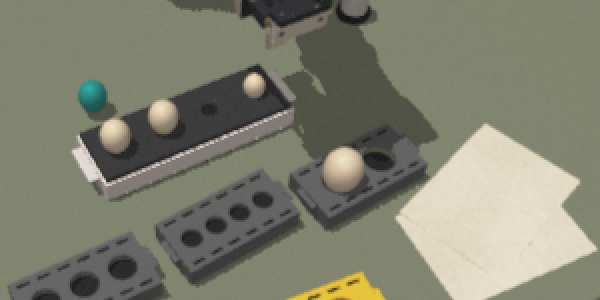

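The large egg stands seated (crop (343,170)), with fitted centre height 48 mm. Next the small egg.

{"method": "arm_command", "body": {"motion": [[50, 40, 0, 0, 0, 0, 0], [50, 40, 0, 0, 0, 0, 0], [50, 25, 0, 0, 0, 0, 0], [50, 9, 0, 0, 0, 0, 0], [50, 0, 0, 0, 0, 0, 0]], "newtons": 8}}

```text
clock: 10.42
position: [0.4838, 0.1297, 0.2216]
ee_rot: [-0.0, 1.571, -0.001]
force: [-0.7, -0.4, 0.2]
width: 0.545
```

{"method": "arm_command", "body": {"motion": [[25, 0.6, 0, 0, 0, 0, 0], [20, 0, 0, 0, 0, 0, 0], [20, 0, 0, 0, 0, 0, 0], [20, 0, 0, 0, 0, 0, 0], [20, 0, 0, 0, 0, 0, 0]], "newtons": 8}}

```text
clock: 11.05
position: [0.4829, 0.13, 0.2213]
ee_rot: [0.0, 1.572, 0.001]
force: [-5.5, 0.2, 7.0]
width: 0.322
```

{"method": "arm_command", "body": {"motion": [[20, -5, 0, 0, 0, 0, 0], [20, -25, 0, 0, 0, 0, 0], [20, -40, 0, 0, 0, 0, 0], [20, -20, 0, 0, 0, 0, 0], [20, 0, 0, 0, 0, 0, 0]]}}

```text
clock: 11.68
position: [0.4843, 0.1299, 0.3128]
ee_rot: [0.001, 1.567, 0.001]
force: [-0.0, 0.3, -1.1]
width: 0.314
```

{"method": "arm_command", "body": {"motion": [[20, 0, -15, 20, 0, 0, 0], [20, 0, -30, 40, 0, 0, 0], [20, 0, -35, 50, 0, 0, 0], [20, 0, -25, 35, 0, 0, 0], [20, 0, -10.5, 15, 0, 0, 0]]}}

```text
clock: 12.3
position: [0.645, 0.0118, 0.3098]
ee_rot: [0.001, 1.571, -0.003]
force: [-1.3, 1.2, -0.2]
width: 0.318
```

{"method": "arm_command", "body": {"motion": [[20, 30, 0, 0, 0, 0, 0], [20, 35, 0, 0, 0, 0, 0], [20, 20, 0, 0, 0, 0, 0], [20, 9, 0, 0, 0, 0, 0], [20, 0, 0, 0, 0, 0, 0]]}}

```text
clock: 12.92
position: [0.6435, 0.0143, 0.217]
ee_rot: [-0.0, 1.571, -0.0]
force: [0.3, 0.2, 0.3]
width: 0.318
```

```bash
python3 - <<'E'
from h import *
cv2.imwrite("pics/s3.png",get_image("scene")["frame"][150:270,240:440,::-1].repeat(3,0).repeat(3,1))
s=arm.observe(); print(s["position"],s["width"],s["force"])
egg("S",.6435,.0143,.048,15,("scene",))
E
```

```text
[0.64377913 0.01431558 0.21772262] 0.31688481454745343 [-0.3059069  -0.35627049  0.5311829 ]
scene S 21 [0.6514 0.005  0.0639] sil [0.6476 0.0055]
```

View pics/s3.png

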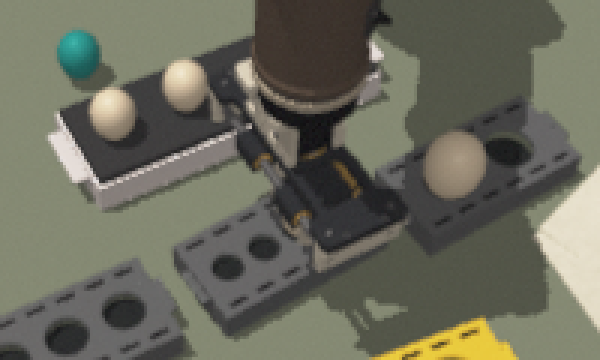

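The gripper hides the small egg, and the third cup of the small tray lies under it as intended. Large egg undisturbed. Lowering to contact.

{"method": "arm_command", "body": {"motion": [[20, 3, 0, 0, 0, 0, 0], [20, 2, 0, 0, 0, 0, 0], [20, 1, 0, 0, 0, 0, 0], [20, 0, 0, 0, 0, 0, 0], [20, 0, 0, 0, 0, 0, 0]]}}

```text
clock: 13.65
position: [0.6435, 0.0143, 0.2115]
ee_rot: [0.0, 1.57, 0.0]
force: [-0.9, 0.9, 4.0]
width: 0.316
```

{"method": "arm_command", "body": {"motion": [[20, 1, 0, 0, 0, 0, 0], [20, 0, 0, 0, 0, 0, 0], [20, 0, 0, 0, 0, 0, 0]]}}

```text
clock: 14.02
position: [0.6438, 0.0143, 0.2109]
ee_rot: [0.0, 1.569, 0.0]
force: [-1.7, 0.5, 7.4]
width: 0.316
```

{"method": "arm_command", "body": {"motion": [[32, 0, 0, 0, 0, 0, 0], [36, 0, 0, 0, 0, 0, 0], [44, 0, 0, 0, 0, 0, 0], [50, 0, 0, 0, 0, 0, 0]]}}

```text
clock: 14.52
position: [0.6433, 0.0144, 0.2099]
ee_rot: [-0.0, 1.571, 0.0]
force: [-0.1, 0.2, 0.8]
width: 0.524
```

{"method": "arm_command", "body": {"motion": [[52, -20, 0, 0, 0, 0, 0], [60, -50, 0, 0, 0, 0, 0], [60, -56, 0, 0, 0, 0, 0], [60, 0, -8, -50, 0, 0, 0], [60, 0, -10, -55, 0, 0, 0]]}}

```text
clock: 15.15
position: [0.5378, -0.004, 0.338]
ee_rot: [0.0, 1.568, 0.001]
force: [-0.0, -0.0, 0.4]
width: 0.649
```

{"method": "arm_command", "body": {"motion": [[60, 0, -6.5, -55.5, 0, 0, 0], [60, 0, 0, 0, 0, 0, 0], [60, 0, 0, 0, 0, 0, 0]]}}

```text
clock: 15.52
position: [0.4836, -0.0101, 0.3375]
ee_rot: [0.001, 1.568, 0.001]
force: [0.9, -0.2, -0.2]
width: 0.653
```

```bash
python3 - <<'E'
from h import *
cv2.imwrite("pics/s4.png",get_image("scene")["frame"][150:270,240:440,::-1].repeat(3,0).repeat(3,1))
s=arm.observe(); print(s["position"],s["width"],s["force"])
egg("S",.6435,.0143,.040,15)
egg("M",.483,-.0103,.0603,20,("scene",))
egg("M",.483,-.0805,.0603,20,("scene",))
E
```

```text
[ 0.48414148 -0.01000177  0.33724981] 0.6527548897109529 [ 0.67691805 -0.5178663   0.74900294]
top S few 4
scene S 117 [0.6452 0.0137 0.0399] sil [0.6436 0.0148]
scene M 185 [ 0.4829 -0.01    0.0593] sil [ 0.4802 -0.0098]
scene M 196 [ 0.4826 -0.0801  0.0595] sil [ 0.4802 -0.0797]
```

View pics/s4.png

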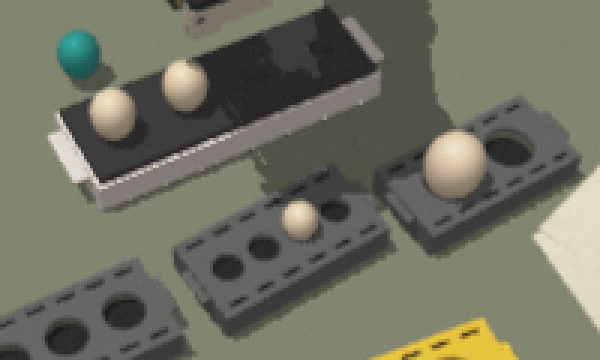

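The small egg is seated upright in its third cup (crop (300,220)), fitted height 39.9 mm. Next the first middle egg.

{"method": "arm_command", "body": {"motion": [[60, 40, 0, 0, 0, 0, 0], [60, 40, 0, 0, 0, 0, 0], [60, 20, 0, 0, 0, 0, 0], [60, 7.5, 0, 0, 0, 0, 0], [60, 0, 0, 0, 0, 0, 0]]}}

```text
clock: 16.4
position: [0.4833, -0.0103, 0.2286]
ee_rot: [-0.0, 1.571, -0.0]
force: [0.2, 0.6, 0.3]
width: 0.654
```

{"method": "arm_command", "body": {"motion": [[35, 0, 0, 0, 0, 0, 0], [30, 0, 0, 0, 0, 0, 0], [30, 0, 0, 0, 0, 0, 0], [30, 0, 0, 0, 0, 0, 0], [30, 0, 0, 0, 0, 0, 0]], "newtons": 9}}

```text
clock: 17.02
position: [0.4826, -0.0101, 0.229]
ee_rot: [0.0, 1.571, 0.001]
force: [-3.5, 0.5, 6.0]
width: 0.424
```

{"method": "arm_command", "body": {"motion": [[30, -5, 0, 0, 0, 0, 0], [30, -25, 0, 0, 0, 0, 0], [30, -40, 0, 0, 0, 0, 0], [30, -30, 0, 0, 0, 0, 0], [30, 0, 0, 0, 0, 0, 0]]}}

```text
clock: 17.65
position: [0.4838, -0.0103, 0.3309]
ee_rot: [0.001, 1.566, 0.001]
force: [0.2, 0.2, -1.9]
width: 0.425
```

{"method": "arm_command", "body": {"motion": [[30, 0, -30, 20, 0, 0, 0], [30, 0, -48, 33, 0, 0, 0], [30, 0, -50, 35, 0, 0, 0], [30, 0, -48, 33, 0, 0, 0], [30, 0, -40, 27, 0, 0, 0]]}}

```text
clock: 18.27
position: [0.6317, -0.2281, 0.3273]
ee_rot: [0.0, 1.572, -0.0]
force: [0.2, 1.0, 0.8]
width: 0.424
```

{"method": "arm_command", "body": {"motion": [[30, 0, -24.5, 17, 0, 0, 0], [30, 40, 0, 0, 0, 0, 0], [30, 40, 0, 0, 0, 0, 0], [30, 20, 0, 0, 0, 0, 0], [30, 8, 0, 0, 0, 0, 0]]}}

```text
clock: 18.9
position: [0.6477, -0.2505, 0.2192]
ee_rot: [0.0, 1.573, 0.0]
force: [0.9, 0.1, -0.7]
width: 0.425
```

{"method": "arm_command", "body": {"motion": [[30, 3, 0, 0, 0, 0, 0], [30, 2, 0, 0, 0, 0, 0], [30, 2, 0, 0, 0, 0, 0], [30, 0, 0, 0, 0, 0, 0], [30, 0, 0, 0, 0, 0, 0]]}}

```text
clock: 19.52
position: [0.648, -0.2506, 0.2139]
ee_rot: [-0.0, 1.57, 0.0]
force: [0.2, 1.1, -1.0]
width: 0.422
```

{"method": "arm_command", "body": {"motion": [[30, 1.5, 0, 0, 0, 0, 0], [30, 0, 0, 0, 0, 0, 0], [30, 0, 0, 0, 0, 0, 0]]}}

```text
clock: 19.9
position: [0.6481, -0.251, 0.2129]
ee_rot: [-0.0, 1.57, -0.0]
force: [-1.7, 0.4, 5.0]
width: 0.429
```

{"method": "arm_command", "body": {"motion": [[30, 0.8, 0, 0, 0, 0, 0], [30, 0, 0, 0, 0, 0, 0], [30, 0, 0, 0, 0, 0, 0]]}}

```text
clock: 20.27
position: [0.6482, -0.2512, 0.2127]
ee_rot: [-0.001, 1.569, -0.001]
force: [-2.5, 0.2, 8.2]
width: 0.428
```

{"method": "arm_command", "body": {"motion": [[42, 0, 0, 0, 0, 0, 0], [46, 0, 0, 0, 0, 0, 0], [54, 0, 0, 0, 0, 0, 0], [60, 0, 0, 0, 0, 0, 0]]}}

```text
clock: 20.78
position: [0.6479, -0.2505, 0.2112]
ee_rot: [-0.0, 1.571, 0.0]
force: [0.2, -0.1, 0.0]
width: 0.634
```

{"method": "arm_command", "body": {"motion": [[60, -20, 0, 0, 0, 0, 0], [60, -50, 0, 0, 0, 0, 0], [60, -55, 0, 0, 0, 0, 0], [60, 0, 40, -40, 0, 0, 0], [60, 0, 43, -42, 0, 0, 0]]}}

```text
clock: 21.4
position: [0.5652, -0.1675, 0.3384]
ee_rot: [0.0, 1.568, -0.001]
force: [0.9, 0.8, -0.0]
width: 0.648
```

{"method": "arm_command", "body": {"motion": [[60, 0, 43, -42, 0, 0, 0], [60, 0, 44.5, -41, 0, 0, 0], [60, 0, 0, 0, 0, 0, 0], [60, 0, 0, 0, 0, 0, 0]]}}

```text
clock: 21.9
position: [0.4835, -0.0804, 0.3376]
ee_rot: [-0.0, 1.568, 0.001]
force: [0.0, -0.3, 1.1]
width: 0.649
```

```bash
python3 - <<'E'
from h import *
cv2.imwrite("pics/s5.png",get_image("scene")["frame"][150:300,200:440,::-1].repeat(3,0).repeat(3,1))
s=arm.observe(); print(s["position"],s["width"],s["force"])
egg("M",.648,-.2508,.0435,20)
E
```

```text
[ 0.48381034 -0.08097826  0.33741456] 0.6566386187863562 [-0.02645039 -1.27384071 -0.67624203]
top M 151 [ 0.6486 -0.2531  0.0438] sil [ 0.6501 -0.2551]
scene M 238 [ 0.6499 -0.252   0.0434] sil [ 0.6473 -0.2519]
```

View pics/s5.png

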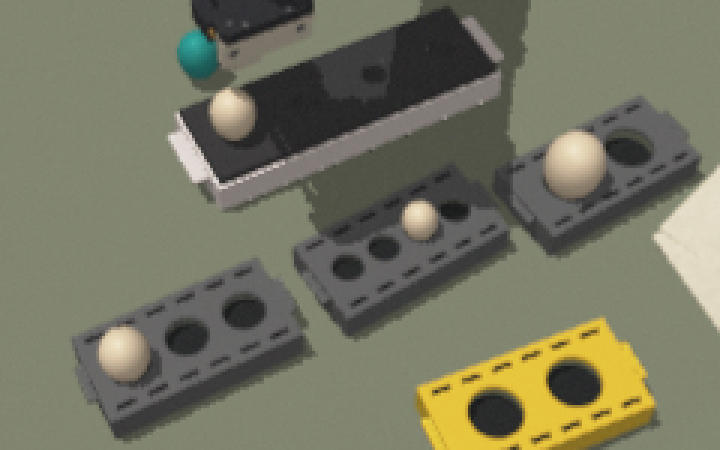

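The middle egg sits in the end cup of the middle tray (crop (123,352)). Next the last egg, at (232,113).

{"method": "arm_command", "body": {"motion": [[60, 40, 0, 0, 0, 0, 0], [60, 40, 0, 0, 0, 0, 0], [60, 20, 0, 0, 0, 0, 0], [60, 7.5, 0, 0, 0, 0, 0], [60, 0, 0, 0, 0, 0, 0]]}}

```text
clock: 22.68
position: [0.4833, -0.0809, 0.2288]
ee_rot: [0.0, 1.571, -0.001]
force: [0.6, 0.6, -0.3]
width: 0.649
```

{"method": "arm_command", "body": {"motion": [[35, 0, 0, 0, 0, 0, 0], [30, 0, 0, 0, 0, 0, 0], [30, 0, 0, 0, 0, 0, 0], [30, 0, 0, 0, 0, 0, 0], [30, 0, 0, 0, 0, 0, 0]], "newtons": 9}}

```text
clock: 23.3
position: [0.4825, -0.0801, 0.2292]
ee_rot: [0.0, 1.571, 0.001]
force: [-3.7, 0.0, 5.8]
width: 0.427
```

{"method": "arm_command", "body": {"motion": [[30, -5, 0, 0, 0, 0, 0], [30, -25, 0, 0, 0, 0, 0], [30, -40, 0, 0, 0, 0, 0], [30, -30, 0, 0, 0, 0, 0], [30, 0, 0, 0, 0, 0, 0]]}}

```text
clock: 23.92
position: [0.4838, -0.0803, 0.3311]
ee_rot: [-0.0, 1.566, 0.001]
force: [-0.4, -0.2, -0.6]
width: 0.426
```

Now to the cup at (0.6483, -0.151): dx +165, dy -70.5.

{"method": "arm_command", "body": {"motion": [[30, 0, -10, 23, 0, 0, 0], [30, 0, -18, 42, 0, 0, 0], [30, 0, -18, 42, 0, 0, 0], [30, 0, -16, 38, 0, 0, 0], [30, 0, -8.5, 20, 0, 0, 0]]}}

```text
clock: 24.55
position: [0.6494, -0.1513, 0.3274]
ee_rot: [-0.0, 1.572, -0.0]
force: [0.6, -0.0, -0.5]
width: 0.428
```

{"method": "arm_command", "body": {"motion": [[30, 0, 0, 0, 0, 0, 0], [30, 40, 0, 0, 0, 0, 0], [30, 40, 0, 0, 0, 0, 0], [30, 20, 0, 0, 0, 0, 0], [30, 8, 0, 0, 0, 0, 0]]}}

```text
clock: 25.18
position: [0.6474, -0.1502, 0.22]
ee_rot: [0.0, 1.572, 0.001]
force: [-0.7, 0.9, -0.7]
width: 0.426
```

{"method": "arm_command", "body": {"motion": [[30, 3, 0, 0, 0, 0, 0], [30, 2, 0, 0, 0, 0, 0], [30, 2, 0, 0, 0, 0, 0], [30, 1.3, 0, 0, 0, 0, 0], [30, 0, 0, 0, 0, 0, 0]]}}

```text
clock: 25.8
position: [0.6482, -0.1508, 0.2132]
ee_rot: [-0.0, 1.57, -0.0]
force: [-0.7, 0.3, 3.9]
width: 0.427
```

{"method": "arm_command", "body": {"motion": [[30, 0.7, 0, 0, 0, 0, 0], [30, 0, 0, 0, 0, 0, 0], [30, 0, 0, 0, 0, 0, 0]]}}

```text
clock: 26.18
position: [0.6482, -0.151, 0.2129]
ee_rot: [-0.0, 1.569, -0.0]
force: [-0.8, 1.5, 9.7]
width: 0.426
```

{"method": "arm_command", "body": {"motion": [[42, 0, 0, 0, 0, 0, 0], [46, 0, 0, 0, 0, 0, 0], [54, 0, 0, 0, 0, 0, 0], [60, 0, 0, 0, 0, 0, 0]]}}

```text
clock: 26.68
position: [0.6479, -0.1506, 0.2117]
ee_rot: [-0.0, 1.571, 0.0]
force: [-0.8, -0.6, -0.1]
width: 0.635
```

{"method": "arm_command", "body": {"motion": [[60, -20, 0, 0, 0, 0, 0], [60, -50, 0, 0, 0, 0, 0], [60, -60, 0, 0, 0, 0, 0], [60, -30, 0, -50, 0, 0, 0], [60, 0, 0, -60, 0, 0, 0]]}}

```text
clock: 27.3
position: [0.5378, -0.1516, 0.3755]
ee_rot: [-0.001, 1.564, -0.001]
force: [0.8, -1.4, 0.8]
width: 0.654
```

{"method": "arm_command", "body": {"motion": [[60, 0, 0, -60, 0, 0, 0], [60, 0, 0, -40, 0, 0, 0], [60, 0, 0, 0, 0, 0, 0], [60, 0, 0, 0, 0, 0, 0], [60, 0, 0, 0, 0, 0, 0]]}}

```text
clock: 27.92
position: [0.439, -0.1507, 0.3722]
ee_rot: [-0.001, 1.57, -0.0]
force: [0.5, 0.4, -0.6]
width: 0.654
```

```bash
python3 - <<'E'
from h import *
cv2.imwrite("pics/s6.png",get_image("scene")["frame"][90:300,130:450,::-1].repeat(2,0).repeat(2,1))
s=arm.observe(); print(s["position"],s["width"],s["force"])
egg("Mb",.648,-.151,.0435,20);egg("Ma",.648,-.2508,.0435,20);egg("S",.6435,.0143,.04,15);egg("L",.66,.152,.048,26)
for t in("candler","thermometer"): print(t,[(np.round(r["point"],3).tolist(),round(r["p"],2)) for r in pinpoint("scene",t)])
E
```

```text
[ 0.43887837 -0.15066827  0.37200994] 0.6517234025507682 [ 0.51866521  0.03356052 -0.68518963]
top Mb 149 [ 0.6481 -0.152   0.044 ] sil [ 0.6494 -0.1532]
scene Mb 225 [ 0.6496 -0.1512  0.0433] sil [ 0.647  -0.1505]
top Ma 151 [ 0.6482 -0.2528  0.0441] sil [ 0.6502 -0.2551]
scene Ma 238 [ 0.65   -0.2519  0.0435] sil [ 0.6473 -0.2521]
top S 87 [0.6433 0.0135 0.0401] sil [0.6443 0.013 ]
scene S 116 [0.6453 0.014  0.0397] sil [0.6436 0.0147]
top L 270 [0.6606 0.1564 0.0485] sil [0.6621 0.1567]
scene L 351 [0.6626 0.1569 0.0477] sil [0.6597 0.1582]
candler [([0.381, 0.372, 0.003], 0.89), ([0.411, -0.374, 0.003], 0.53)]
thermometer [([0.414, -0.374, 0.004], 0.59), ([0.647, -0.249, 0.042], 0.43)]
```

View pics/s6.png

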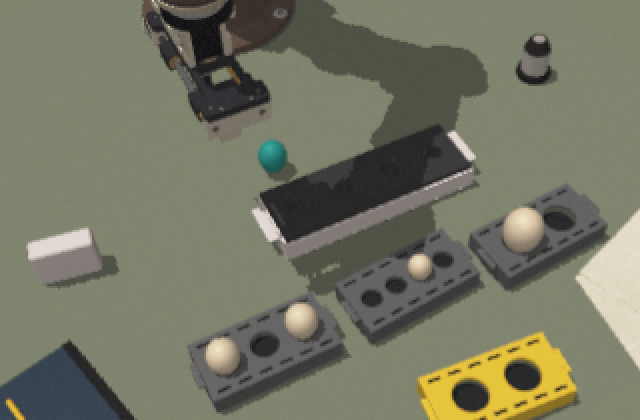

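All four eggs stand upright in cups of the right trays. The candler (537,58) and thermometer (65,255) are in place, and the arm is clear. Handing in.

```bash
python3 -c "
from cell import arm; print(arm.sign_off())"
```

```text
the job is handed in; nothing more can be done
None
```

All four eggs are in cups of their own trays, blunt end up. Each was lowered until it touched the cup before I let go. I handed the job in at about 28 s on the clock, with the arm clear of everything.

- **Seating:** the fitted centre heights were about 40 mm for the small egg, 43–44 mm for both middle eggs and 48 mm for the large egg, which match the seated heights. The small and middle egg centres lie within about 2 mm of my measured cup centres.
- **Large egg:** it sits about 4 mm off in y from the cup centre I measured in the top image (0.157 against 0.153 m). It agrees with the tray pose the network reported (cup at about 0.156 m). Either way it is within the 10 mm allowed, and at seated height.
- **Candler and thermometer:** both read within about 4–7 mm of their starting positions, which is about the networks' accuracy. In the final check the networks also gave spurious second matches for both, which I ignored.

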